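# Caliper check of a microtome adapter tube

### The arm

A 7-joint arm with a two-finger parallel gripper is mounted at the origin on the work surface. World frame = base frame: x ahead of the robot, y to its left, z up, the work surface at z = 0. Lengths are in m, angles in rad, forces in N, time in s.
With the tool pointing down it reaches from about 0.425 to 1.025 m from the base axis. Payload 9.4 kg.
Tool frame: the origin (TCP) lies on the centre line of the jaws, within the pads' length; the fingertips stand 17 mm ahead of it and the grasp point (between the pads) lies 2 mm behind it; z points along the fingers, y is the line along which they close (so a half turn about z gives the same grasp; the last joint's range is limited). The gripper opens to 85 mm and grips with 20 to 120 N. Pads are 22 mm wide; open, the fingers measure 114 mm over their backs; the gripper's body (76 mm by 85 mm) begins 54 mm behind the grasp point. The pads swing forward as they close: fully open they stand 13 mm farther back than shut.
Start: joints at [-1.388, 0.599, -0.003, 1.599, 0.002, 0.943, -0.08], TCP at [0.186, 0.701, 0.248] pointing down, gripper open.
Joint ranges: [-2.57, 2.57], [-0.35, 1.97], [-1.29, 1.29], [0.11, 2.56], [-1.05, 4.19], [0.11, 1.86], [-2.63, 2.63]. Speed limits (rad/s): [2.22, 2.22, 3.01, 3.01, 3.14, 3.14, 3.14].

### API

Orientations are given as a unit quaternion [w, x, y, z].
In Python, from station import robot gives the robot as it stands.
- The arm moves only by the tool play_rows, never from a script. Its argument "targets" is text: rows parted by semicolons, each of 5 numbers parted by spaces: the finger opening in m, from 0 to 0.0854, then the shift along the tool's x, y, z in m, then the turn about the tool's z in rad. A call has 1 to 10 rows; each row is the pose to reach, as a shift and turn from the pose commanded when the call began, along the tool's axes at that moment; what a row does not reach only later rows make up. A row lasts 1/12 s, in which the tool goes at most 41.7 mm and 7.16 degrees, less where a joint would pass 70% of its speed; a pose out of reach is approached as far as the arm can. A call with a gripper value outside its range is refused whole. The fingers move at their own pace and stop on an object; the grip force is fixed at half the most. Time passes only in rows, so rows that repeat a pose let the fingers close. It gives the time, the measured TCP pose, the force, the opening and the grip force at its end, in the units of the state.
- robot.get_state(): the state, without advancing time (a new reading comes with each control period).
- robot.get_image(name): name is "side" or "top"; returns the picture (384x512x3 uint8, red, green, blue); there is no depth.
- robot.camera_model(name): a dict with "intrinsics" (3x3 intrinsics, pixels), "xyz" and "attitude" of the camera in the world. Camera axes: x right, y up, looking along -z (the intrinsics and any distortion apply to the point x, -y, -z); pixel columns grow to the right and rows downward; lengths in m; the calibration is good to about 2 mm. A picture is of the moment at which its call begins. camera_model takes no time and is no camera call.
- robot.finish_job(): hands the job in; it is judged then, once.
Trained networks look in the newest picture that a camera, given by its name, has taken for a name from the list of things; names that differ only in an ending like _2 or _b are one class to them, and where a whole thing is asked for, a point or a joint stands for the part that bears it (a point fixed in the world has none). Each returns a list of dicts, best first, with "p" (0 to 1); they miss things now and then, are a little off and sometimes report something else, mostly with a low value. They report only what shows in the picture. A call takes as long as a camera call. They do not tell look-alikes from the thing itself.
- robot.recognise(label, camera): "point" ([x, y, z] in m, in the coordinates of the camera as it stood for that picture, good to about 4 mm: the middle of the surface that is visible of it).
- robot.trace(label, camera): "mask" (384x512 bool, what is visible of it).
- robot.landmark_of(label, camera): "point" ([x, y, z] in m, in the coordinates of the camera as it stood for that picture, good to about 4 mm: a listed point, or the origin of a listed thing).
The state is a dict: "clock": time; "joints": joint angles; "joint_velocities": joint speeds; "joint_torque": joint torques, N m; "position": TCP position; "ee_rot": TCP orientation; "force": force on the tool from outside, world axes, zero at the start; "torque": the same for the moment, N m; "grip_width": opening from 0.0 (shut) to 1.0 (fully open); "finger_force": force on a finger pad.
Only numpy, scipy, OpenCV 4.12 (cv2) and the standard library are available. Lean on these libraries where they do the work, as an engineer would, in place of code of your own. Each camera call takes 0.05 s, during which the arm holds its last target. There are 200 camera calls.

### The job

Of the three steel adapters on the lab bench (tube, solid rod, square block), stand the tube upright on the bed of the bench caliper, between its jaws and near the middle of their width, and let go of it. Then slide the moving jaw along (its carriage has a thumb tab for this) until the tube is touching both jaws, without tipping the jaw blade, and let go, leaving the caliper closed on the tube.

Things in the scene. Friction and masses are not known exactly. Their poses are not given: they have to be found in the camera images.
- tube_center (a point): Centre (on the axis, half-way up) of the open steel tube: outer diameter 40 mm, bore 28 mm, height 50 mm, about 0.25 kg, standing on the bench; z is its axis. A solid steel rod (40 mm diameter, 50 mm high) and a square steel block (36 x 36 x 50 mm) stand nearby, in changing places, at least 75 mm from centre to centre.
- gauge: Bench caliper, fixed. Origin: centre of the underside of its aluminium bed (150 mm in x, 270 in y, top at z = 12 mm), on the bench; y runs along the slide, z up. Fixed jaw: steel plate, x -30 to 30 mm, top at z = 56 mm, its face at y = +100 mm looking to -y. The moving jaw is on its -y side. A beam with a grey readout runs along the +x edge (x over 53 mm, z up to 34 mm).
- jaw (a joint): Carriage of the moving jaw; value = gap between jaw faces, m (0 shut, 0.11 to 0.14 at start, 0.040 closed on the tube). Slides with 2.5 N of friction, stays where left. Its face is at y = 0.100 - value in the caliper frame. Thumb tab: ridged steel block on the carriage's foot, 22 mm wide in x, 30 long in y, z 21 to 57 mm, centred at x = -15 mm and 65 mm behind that face (y = 0.035 - value).
- moving_jaw (a point): Middle of the face of the moving jaw's blade, 34 mm above the bench; z up along the blade. The blade is a steel plate 60 mm wide in x (centred on x = 0), 10 mm thick, z 13 to 57 mm, hinged at its foot to the carriage and softly sprung upright (0.4 N m/rad): pushed high up by itself it tips; the carriage and its thumb tab do not.
Mind the look-alikes: they are no part of the job. Leave any orange or yellow look-alike of the part that bears tube_center alone.

How it is judged:
On the way, in this order (a step that is already met when the one before it is completed fails the run):
1. the tube stands upright on the caliper's bed between the open jaws, released (x of tube_center in the frame of gauge between -0.022 and 0.022 m and z of tube_center in the frame of gauge between 0.031 and 0.043 m and y of tube_center in the frame of gauge between -0.03 and 0.085 m and angle between tube_center's own z axis and vertical below 0.175 rad and contact force between the fingers and tube below 0.3 N and value of joint jaw above 0.06 m), for 0.2 s.
2. the moving jaw is closed on the tube, which touches both jaws (x of tube_center in the frame of gauge between -0.022 and 0.022 m and z of tube_center in the frame of gauge between 0.031 and 0.043 m and y of tube_center in the frame of gauge between 0.073 and 0.087 m and angle between tube_center's own z axis and vertical below 0.175 rad and value of joint jaw between 0.036 and 0.0435 m), for 0.2 s.
At the end, for the whole second after the job is handed in: The tube stands upright (within 10 degrees) and at rest on the bed, within 22 mm of the middle of the jaws' width and within 7 mm of touching the fixed jaw; the jaws' gap is 36 to 43.5 mm (tube 40 mm); the blade is upright within 7 degrees (all of step 2 and linear speed of tube below 0.02 m/s and angle between moving_jaw's own z axis and vertical below 0.12 rad).
It fails at once if the moving jaw's blade is tipped by more than 10 degrees (angle between moving_jaw's own z axis and vertical above 0.175 rad).
It also fails if it takes over 50 s, if anything falls off the work surface, if the arm or the gripper's body presses on something with over 40 N, if the wrist force passes 120 N, or if a joint passes its speed limit or range.

## Working session

There is one attempt and no reset: what is moved stays moved. The work goes in short steps, Python scripts to look and compute and a tool call to move; the robot and the scene stay as the last step left them, time stands still between calls to the robot, and variables do not carry over. Pictures are saved under pics/ and viewed, at most 10 in all, crops included, and the job is handed in when it is done.

Besides the shell and the picture viewer there is one more tool, called after "Emit:" by a JSON object that holds its "op" and its "data". play_rows: Moves the arm, as the interface text tells. Its arguments: {"type":"object","properties":{"targets":{"type":"string"}},"required":["targets"]}

```bash
mkdir -p pics; cat > h.py <<'E'
import numpy as np,cv2
from scipy.spatial.transform import Rotation as R
from station import robot
def cam(n):
    m=robot.camera_model(n); a=np.array(m["attitude"],float)
    Rm=a if a.shape==(3,3) else R.from_quat(a[[1,2,3,0]]).as_matrix()
    return np.array(m["intrinsics"]),np.array(m["xyz"]),Rm,m
def toworld(n,p):
    K,t,Rm,_=cam(n); return t+Rm@np.array(p)
def proj(n,P):
    K,t,Rm,_=cam(n); q=(np.atleast_2d(P)-t)@Rm*[1,-1,-1]; u=q@K.T; return u[:,:2]/u[:,2:]
def ray(n,uv):
    K,t,Rm,_=cam(n); d=np.linalg.solve(K,[uv[0],uv[1],1])*[1,-1,-1]; return t,Rm@d
def atz(n,uv,z):
    t,d=ray(n,uv); return t+d*(z-t[2])/d[2]
def tri(a,ua,b,ub):
    ta,da=ray(a,ua);tb,db=ray(b,ub)
    s=np.linalg.lstsq(np.c_[da,-db],tb-ta,rcond=None)[0]
    A=ta+s[0]*da;B=tb+s[1]*db; return (A+B)/2,np.linalg.norm(A-B)
E
python3 - <<'E'
from h import *
np.set_printoptions(precision=4,suppress=True)
for n in("side","top"):
    im=robot.get_image(n); cv2.imwrite(f"pics/{n}0.png",cv2.resize(im[:,:,::-1],(800,600),interpolation=cv2.INTER_CUBIC)); print(n,cam(n)[3])
    for l in("tube_center","gauge","moving_jaw","jaw"):
        for r in robot.landmark_of(l,n): print(l,round(r["p"],2),toworld(n,r["point"]),proj(n,toworld(n,r["point"]))[0])
print(robot.get_state())
E
```

```text
side {'intrinsics': array([[406.1729,   0.    , 253.4522],
       [  0.    , 406.1729, 194.7932],
       [  0.    ,   0.    ,   1.    ]]), 'xyz': array([ 0.2999, -0.7629,  0.5125]), 'attitude': array([ 0.8603,  0.4937, -0.0616, -0.1111])}
tube_center 0.83 [ 0.4636 -0.3222  0.0214] [284.1209 311.6708]
tube_center 0.71 [ 0.3764 -0.2997  0.026 ] [227.9295 309.8328]
tube_center 0.69 [ 0.5511 -0.3407  0.0213] [339.3865 309.6203]
gauge 0.77 [0.5777 0.1529 0.0004] [268.479  179.4292]
moving_jaw 0.71 [0.5716 0.1287 0.0298] [269.0399 173.932 ]Traceback (most recent call last):
  File "<stdin>", line 6, in <module>
ValueError: it knows: gauge, moving_jaw, tube_center
```

View pics/side0.png

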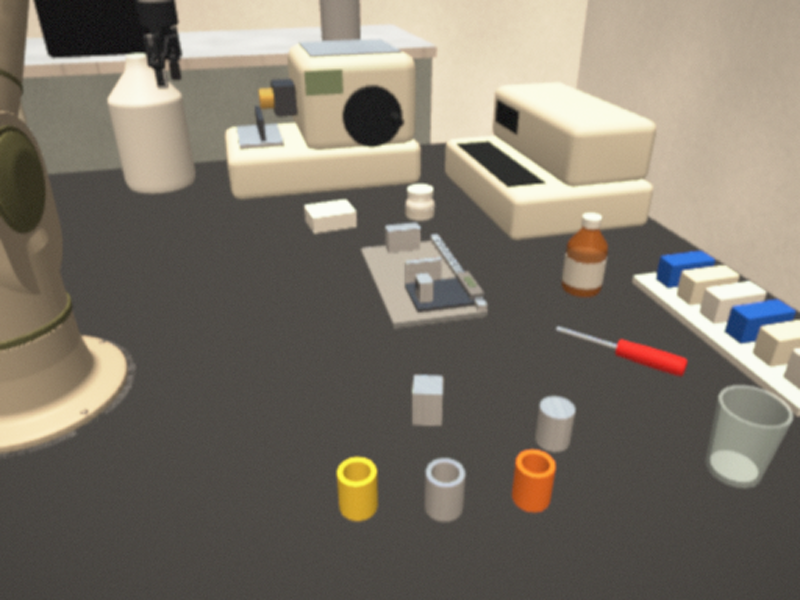

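The side view shows the grey tube at about (285,313) px between a yellow look-alike on its left and an orange one on its right. The rod and block are behind them, and the caliper is near (270,178) px.

```bash
python3 - <<'E'
from h import *
np.set_printoptions(precision=4,suppress=True)
n="top"
im=robot.get_image(n); cv2.imwrite(f"pics/{n}0.png",cv2.resize(im[:,:,::-1],(800,600),interpolation=cv2.INTER_CUBIC)); print(n,cam(n)[3])
for l in("tube_center","gauge","moving_jaw"):
    for r in robot.landmark_of(l,n): print(l,round(r["p"],2),toworld(n,r["point"]),proj(n,toworld(n,r["point"]))[0])
s=robot.get_state();print({k:np.round(v,3) for k,v in s.items()})
print(R.from_quat(np.array(s["ee_rot"])[[1,2,3,0]]).as_matrix())
E
```

```text
top {'intrinsics': array([[441.1745,   0.    , 266.0596],
       [  0.    , 441.1745, 190.9823],
       [  0.    ,   0.    ,   1.    ]]), 'xyz': array([ 0.3546, -0.0285,  1.1725]), 'attitude': array([ 0.7162,  0.0317, -0.0436, -0.6958])}
tube_center 0.78 [ 0.4609 -0.3235  0.0237] [371.4858 200.4696]
tube_center 0.7 [ 0.3816 -0.3019  0.026 ] [363.3803 230.5261]
tube_center 0.52 [ 0.555  -0.3383  0.023 ] [377.0609 165.2796]
gauge 0.94 [0.5734 0.1505 0.0018] [193.6913 154.2209]
moving_jaw 0.43 [0.5756 0.1314 0.0357] [199.1918 151.1682]
{'clock': np.float64(0.4), 'joints': array([-1.388,  0.599, -0.002,  1.599,  0.002,  0.943, -0.08 ]), 'joint_velocities': array([ 0.001, -0.001,  0.002,  0.001,  0.001,  0.002, -0.002]), 'joint_torque': array([ -0.003, -77.539,   1.561, -25.803,   0.012,   0.004,  -0.   ]), 'position': array([0.186, 0.701, 0.248]), 'ee_rot': array([ 0.   ,  0.129,  0.992, -0.   ]), 'force': array([ 0.027,  0.296, -0.925]), 'torque': array([0.048, 0.013, 0.027]), 'finger_force': np.float64(0.0), 'grip_width': np.float64(1.001)}
[[-0.9665  0.2568  0.    ]
 [ 0.2568  0.9665 -0.0002]
 [-0.0001 -0.0002 -1.    ]]
```

View pics/top0.png

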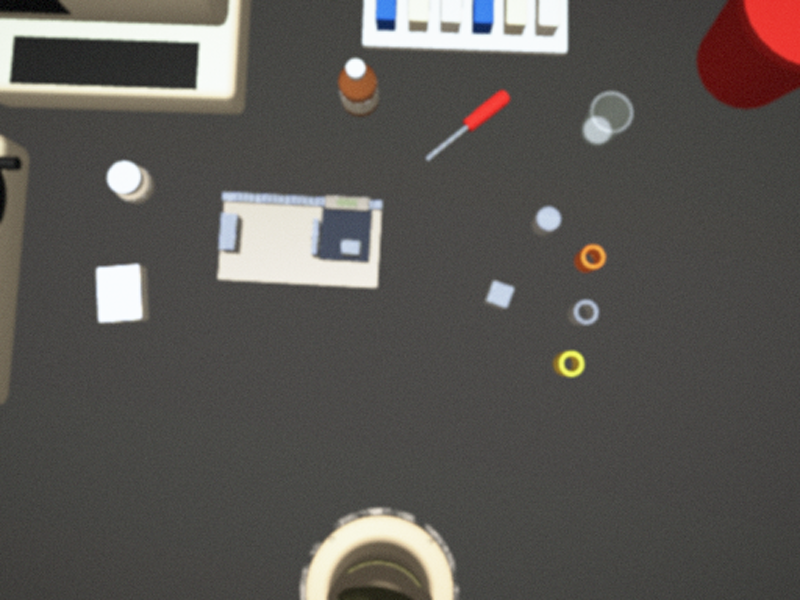

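The top view shows the grey tube at (375,200) px. The caliper lies across (140–244,122–185) px, with its fixed jaw on the left (+y) and the moving jaw and tab at about (202,152) and (224,157) px.

```bash
python3 - <<'E'
from h import *
from scipy.optimize import minimize
np.set_printoptions(precision=4,suppress=True)
T=robot.get_image("top");S=robot.get_image("side")
a=cv2.resize(T[110:195,130:255,::-1],(750,510),interpolation=cv2.INTER_CUBIC); cv2.imwrite("pics/tc.png",a)
b=cv2.resize(S[135:215,225:320,::-1],(713,600),interpolation=cv2.INTER_CUBIC); cv2.imwrite("pics/sc.png",b)
M={}
for n in("top","side"):
    tgt=proj(n,[0.462,-.323,.025])[0]
    rs=robot.trace("tube_center",n)
    f=lambda r:np.array([np.nonzero(r["mask"])[1].mean(),np.nonzero(r["mask"])[0].mean()])
    r=min(rs,key=lambda r:np.linalg.norm(f(r)-tgt)); M[n]=r["mask"]; print(n,f(r),r["mask"].sum())
th=np.linspace(0,2*np.pi,40)
def sil(n,p):
    P=np.vstack([np.c_[p[0]+.02*np.cos(th),p[1]+.02*np.sin(th),np.full(40,p[2]+h)] for h in(-.025,.025)])
    m=np.zeros((384*4,512*4),np.uint8); cv2.fillConvexPoly(m,cv2.convexHull(((proj(n,P)+.5)*4).round().astype(np.int32)),1)
    return m
big={n:cv2.resize(M[n].astype(np.uint8),(2048,1536),interpolation=cv2.INTER_NEAREST) for n in M}
def cost(p):
    c=0
    for n in M:
        s=sil(n,p); c+=1-(s&big[n]).sum()/(s|big[n]).sum()
    return c
r=minimize(cost,[.462,-.323,.025],method="Nelder-Mead",options=dict(initial_simplex=np.array([.462,-.323,.025])+np.array([[0,0,0],[.006,0,0],[0,.006,0],[0,0,.006]])))
print(r.x,r.fun)
for n in M: print(n,1-(sil(n,r.x)&big[n]).sum()/(sil(n,r.x)|big[n]).sum())
E
```

```text
top [372.8427 199.1855] 248
side [228.4972 311.6869] 891
[ 0.4642 -0.325   0.0265] 1.1261608154020384
top 0.1261608154020385
side 1.0
```

View pics/tc.png

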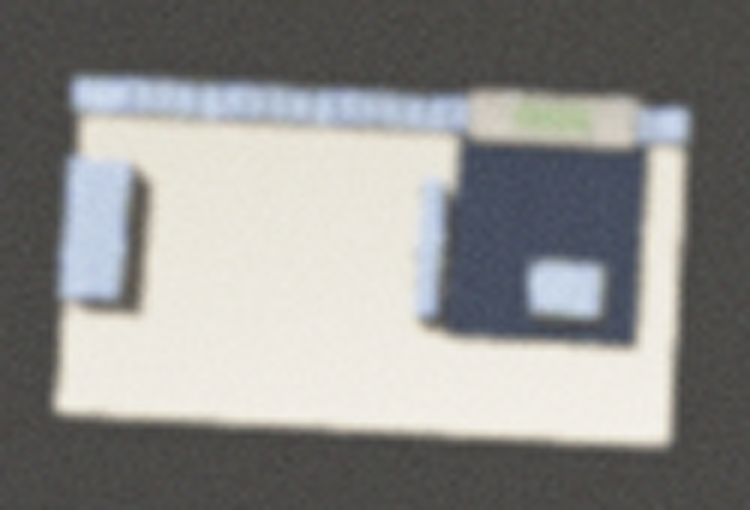

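View pics/sc.png

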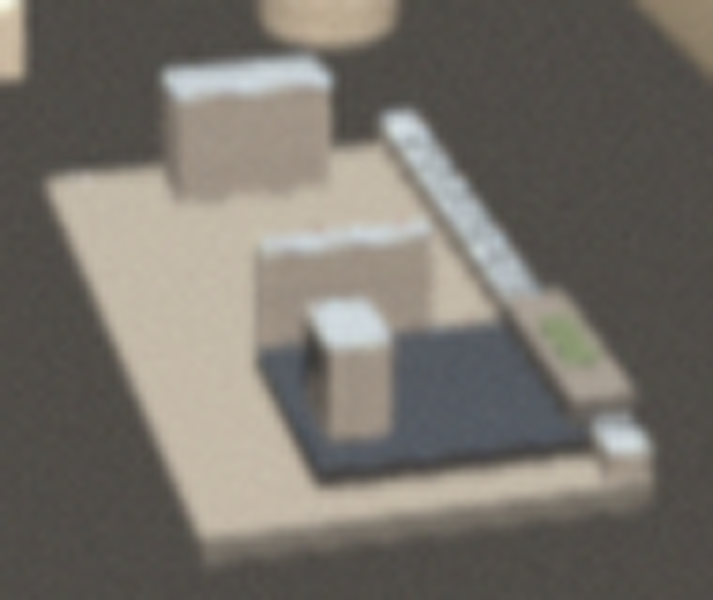

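The crops show both jaws and the tab clearly. The bed corners in the top crop are at (55,412) and (671,444). In the side crop they are at (46,180), (205,543) and (652,487). I'll fit the caliper pose and the gap to these.

```bash
python3 - <<'E'
from h import *
from scipy.optimize import least_squares,minimize
np.set_printoptions(precision=4,suppress=True)
# (cam, crop px, (x,y,z), slides with the jaw?)
O=[("top",(55,412),(-.075,.135,.012),0),("top",(671,444),(-.075,-.135,.012),0),("top",(131,163),(.03,.1,.056),0),("top",(124,300),(-.03,.1,.056),0),
("top",(424,180),(.03,.1,.057),1),("top",(417,318),(-.03,.1,.057),1),("top",(566,289),(-.015,.035,.057),1),
("side",(46,180),(-.075,.135,.012),0),("side",(205,543),(-.075,-.135,.012),0),("side",(652,487),(.075,-.135,.012),0),("side",(175,98),(-.03,.1,.056),0),("side",(330,85),(.03,.1,.056),0),
("side",(262,250),(-.03,.09,.057),1),("side",(430,233),(.03,.09,.057),1),("side",(349,323),(-.015,.035,.057),1)]
def full(n,c):
    c=np.array(c)+.5; return c/6-.5+[130,110] if n=="top" else c/7.5-.5+[225,135]
def res(q):
    x,y,a,z,g=q; e=[]
    for n,c,P,s in O:
        P=np.array(P)-[0,g*s,0]; W=np.array([x,y,z])+R.from_euler("z",a).apply(P); e.append(proj(n,W)[0]-full(n,c))
    return np.ravel(e)
r=least_squares(res,[.575,.15,0,0,.12],loss="soft_l1"); q=r.x; print("gauge x y yaw z gap",q); print(res(q).reshape(-1,2))
Rg=R.from_euler("z",q[2])
np.save("g.npy",q)
S=robot.get_image("side").astype(int);T=robot.get_image("top").astype(int)
def seg(im,c,w,bright):
    u,v=map(int,c); m=np.zeros(im.shape[:2],bool); p=im[v-w:v+w,u-w:u+w]
    ok=(p.sum(2)>bright)&(p.max(2)-p.min(2)<70); k,l,st,_=cv2.connectedComponentsWithStats(ok.astype(np.uint8))
    i=1+st[1:,4].argmax(); m[v-w:v+w,u-w:u+w]=l==i; print("area",st[i,4],st[i,:4]); return cv2.morphologyEx(m.astype(np.uint8),cv2.MORPH_CLOSE,np.ones((9,9)))
M={"side":seg(S,(285,313),26,270),"top":seg(T,(375,200),14,270)}
th=np.linspace(0,2*np.pi,40)
def sil(n,p):
    P=np.vstack([np.c_[p[0]+.02*np.cos(th),p[1]+.02*np.sin(th),np.full(40,p[2]+h)] for h in(-.025,.025)])
    m=np.zeros((1536,2048),np.uint8); cv2.fillConvexPoly(m,cv2.convexHull(((proj(n,P)+.5)*4).round().astype(np.int32)),1); return m
big={n:cv2.resize(M[n],(2048,1536),interpolation=cv2.INTER_NEAREST) for n in M}
c1=lambda n,p:1-(sil(n,p)&big[n]).sum()/(sil(n,p)|big[n]).sum()
p0=np.array([.462,-.323,.025])
r=minimize(lambda p:c1("top",p)+c1("side",p),p0,method="Nelder-Mead",options=dict(initial_simplex=p0+np.vstack([np.zeros(3),.006*np.eye(3)])))
print("tube",r.x,c1("top",r.x),c1("side",r.x))
E
```

```text
gauge x y yaw z gap [ 0.5742  0.153  -0.0233 -0.0034  0.1242]
[[ 0.6858  0.2756]
 [-0.0748  0.3589]
 [ 0.4194 -0.162 ]
 [-0.2631 -0.0335]
 [-0.2126 -0.4576]
 [-0.6207 -0.4934]
 [ 0.2737 -0.0604]
 [-0.457   0.008 ]
 [-0.7574 -0.4348]
 [ 0.2081 -0.7111]
 [-0.0458  0.2162]
 [ 0.0301 -0.0961]
 [-0.0395  0.5802]
 [ 0.4449  0.3422]
 [-0.0784  0.1475]]
area 976 [13  5 27 43]
area 247 [ 3  5 20 18]
tube [ 0.4617 -0.3277  0.026 ] 0.10717391304347823 0.03741862082042857
```

Both fits are consistent: the caliper is at (0.574, 0.153) with yaw −0.023 and gap 0.124, and the tube is at (0.462, −0.326) with its centre at about z=0.026. The tool's closing line is already perpendicular to the row of look-alikes, so I'm moving now.

Emit:
{"op": "play_rows", "data": {"targets": "0.0854 -0.342 -0.22 0 0;0.0854 -0.342 -0.22 0 0;0.0854 -0.342 -0.22 0 0;0.0854 -0.342 -0.22 0 0;0.0854 -0.342 -0.22 0 0;0.0854 -0.342 -0.22 0 0;0.0854 -0.342 -0.22 0 0;0.0854 -0.342 -0.22 0 0;0.0854 -0.342 -0.22 0 0;0.0854 -0.342 -0.22 0 0"}}

```text
clock: 1.53
position: [0.4627, 0.3969, 0.2486]
ee_rot: [0.001, 0.131, 0.991, -0.0]
force: [0.4, -0.4, -0.6]
grip_width: 1.001
finger_force: 0.0
```

Emit:
{"op": "play_rows", "data": {"targets": "0.0854 -0.158 -0.362 0 0;0.0854 -0.158 -0.362 0 0;0.0854 -0.158 -0.362 0 0;0.0854 -0.158 -0.362 0 0;0.0854 -0.158 -0.362 0 0;0.0854 -0.158 -0.362 0 0;0.0854 -0.158 -0.362 0 0;0.0854 -0.158 -0.362 0 0;0.0854 -0.158 -0.362 0 0;0.0854 -0.158 -0.362 0 0"}}

```text
clock: 2.37
position: [0.5202, 0.0042, 0.2487]
ee_rot: [0.001, 0.132, 0.991, -0.001]
force: [0.6, 0.6, 0.2]
grip_width: 0.999
finger_force: 0.0
```

```bash
cat > d.py <<'E'
from h import *
import sys
s=robot.get_state(); m=R.from_quat(np.array(s["ee_rot"])[[1,2,3,0]]).as_matrix()
d=np.array(list(map(float,sys.argv[1:4])))-s["position"]
print("pos",np.round(s["position"],4),"shift",np.round(m.T@d,4),"yaw_toolY",np.arctan2(m[1,1],m[0,1]),"j",np.round(s["joints"],2))
E
python3 d.py 0.462 -0.326 0.15
```

```text
pos [0.5202 0.0042 0.2487] shift [-0.0301 -0.3338  0.0992] yaw_toolY 1.3060423933126644 j [-0.15  0.35  0.04  2.07 -0.02  0.72  1.21]
```

Emit:
{"op": "play_rows", "data": {"targets": "0.0854 -0.03 -0.333 0.099 0;0.0854 -0.03 -0.333 0.099 0;0.0854 -0.03 -0.333 0.099 0;0.0854 -0.03 -0.333 0.099 0;0.0854 -0.03 -0.333 0.099 0;0.0854 -0.03 -0.333 0.099 0;0.0854 -0.03 -0.333 0.099 0;0.0854 -0.03 -0.333 0.099 0;0.0854 -0.03 -0.333 0.099 0;0.0854 -0.03 -0.333 0.099 0"}}

```text
clock: 3.2
position: [0.4615, -0.3246, 0.1482]
ee_rot: [-0.001, 0.133, 0.991, -0.001]
force: [1.2, 0.6, 0.2]
grip_width: 0.994
finger_force: 0.0
```

```bash
python3 d.py 0.462 -0.326 0.03; python3 - <<'E'
from h import *
S=robot.get_image("side");T=robot.get_image("top")
cv2.imwrite("pics/g1.png",np.hstack([cv2.resize(S[210:350,205:365,::-1],(400,350)),cv2.resize(T[130:270,300:460,::-1],(400,350))]))
E
```

```text
pos [ 0.4615 -0.3246  0.1482] shift [-0.001  -0.001   0.1182] yaw_toolY 1.304319472330185 j [ 0.49  0.54  0.03  2.06 -0.02  0.54  1.84]
```

View pics/g1.png

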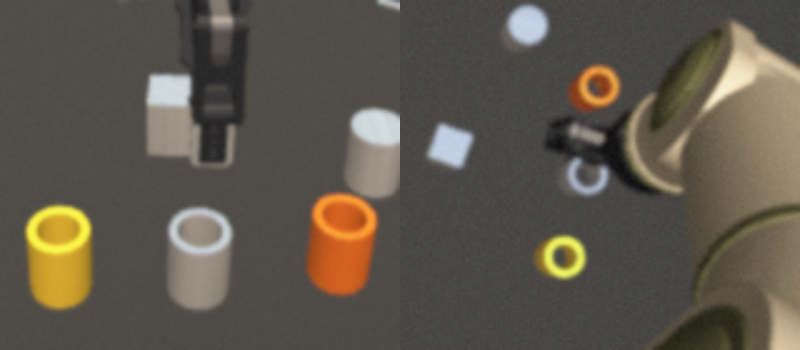

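The gripper is above the grey tube, with the yellow and orange tubes well clear to either side. I'm descending, then closing.

Emit:
{"op": "play_rows", "data": {"targets": "0.0854 -0.001 -0.001 0.04 0;0.0854 -0.001 -0.001 0.075 0;0.0854 -0.001 -0.001 0.1 0;0.0854 -0.001 -0.001 0.118 0;0.0854 -0.001 -0.001 0.118 0;0.06 -0.001 -0.001 0.118 0;0.03 -0.001 -0.001 0.118 0;0.03 -0.001 -0.001 0.118 0;0.03 -0.001 -0.001 0.118 0;0.03 -0.001 -0.001 0.118 0"}}

```text
clock: 4.13
position: [0.4649, -0.3216, 0.0331]
ee_rot: [0.001, 0.13, 0.992, -0.001]
force: [-0.7, 0.3, 11.2]
grip_width: 0.448
finger_force: 59.3
```

Emit:
{"op": "play_rows", "data": {"targets": "0.03 0 0 -0.02 0;0.03 0 0 -0.06 0;0.03 0 0 -0.1 0;0.03 0 0 -0.14 0;0.03 0 0 -0.14 0;0.03 0 0 -0.14 0"}}

```text
clock: 4.63
position: [0.4651, -0.3215, 0.1742]
ee_rot: [0.003, 0.13, 0.992, -0.001]
force: [-0.2, -0.6, -2.5]
grip_width: 0.446
finger_force: 61.6
```

```bash
python3 - <<'E'
from h import *
q=np.load("g.npy");P=q[:2]+R.from_euler("z",q[2]).as_matrix()[:2,:2]@[0,.07];print("place",P)
S=robot.get_image("side")
cv2.imwrite("pics/l1.png",cv2.resize(S[170:350,165:405,::-1],(640,480)))
E
python3 d.py 0.576 0.223 0.17
```

```text
place [0.57584578 0.22295511]
pos [ 0.4642 -0.3209  0.1723] shift [0.0317 0.5544 0.0021] yaw_toolY 1.3109802587903692 j [ 0.49  0.51  0.03  2.04 -0.02  0.59  1.84]
```

View pics/l1.png

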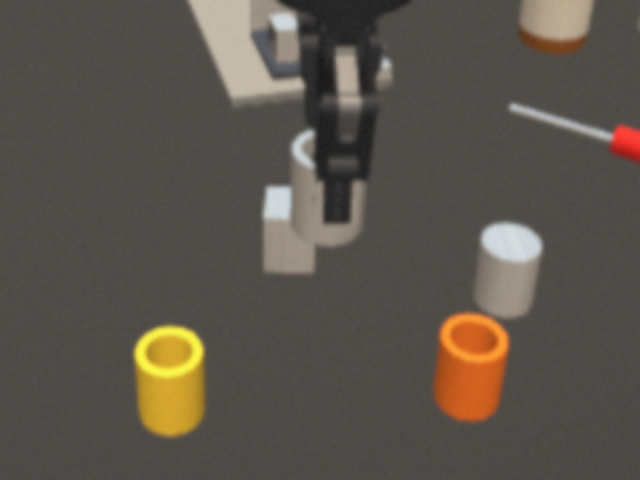

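The tube is held upright and the neighbours are untouched. Carrying it to the caliper while turning.

Emit:
{"op": "play_rows", "data": {"targets": "0.03 0.02 0.04 0 0.1;0.03 0.02 0.08 0 0.2;0.03 0.02 0.12 0 0.3;0.03 0.02 0.16 0 0.4;0.03 0.02 0.2 0 0.5;0.03 0.02 0.24 0 0.6;0.03 0.02 0.28 0 0.7;0.03 0.02 0.32 0 0.8;0.03 0.02 0.36 0 0.9;0.03 0.02 0.36 0 0.9"}}

```text
clock: 5.52
position: [0.5381, 0.0426, 0.169]
ee_rot: [-0.002, 0.545, 0.838, 0.0]
force: [0.8, 1.0, -2.4]
grip_width: 0.446
finger_force: 61.7
```

```bash
python3 d.py 0.5765 0.220 0.15
```

```text
pos [0.5381 0.0426 0.169 ] shift [0.1465 0.107  0.0194] yaw_toolY 0.4173778437547902 j [-0.42  0.51  0.34  2.11 -0.31  0.57  0.56]
```

Emit:
{"op": "play_rows", "data": {"targets": "0.03 0.03 0.02 0 0.11;0.03 0.06 0.04 0 0.22;0.03 0.09 0.06 0 0.33;0.03 0.115 0.085 0 0.44;0.03 0.135 0.1 0.01 0.44;0.03 0.146 0.107 0.019 0.44;0.03 0.146 0.107 0.019 0.44;0.03 0.146 0.107 0.019 0.44;0.03 0.146 0.107 0.019 0.44"}}

```text
clock: 6.27
position: [0.5763, 0.2065, 0.1515]
ee_rot: [0.0, 0.718, 0.696, -0.001]
force: [0.0, -0.9, -4.5]
grip_width: 0.446
finger_force: 61.7
```

```bash
python3 d.py 0.5765 0.220 0.046;python3 - <<'E'
from h import *
S=robot.get_image("side");T=robot.get_image("top")
cv2.imwrite("pics/p1.png",np.hstack([cv2.resize(S[110:215,225:335,::-1],(400,382)),cv2.resize(T[95:200,130:240,::-1],(400,382))]))
E
```

```text
pos [0.5763 0.2065 0.1515] shift [ 1.370e-02 -1.000e-04  1.055e-01] yaw_toolY -0.030293860257795777 j [-0.75  0.63  0.48  1.97 -0.47  0.65 -0.  ]
```

View pics/p1.png

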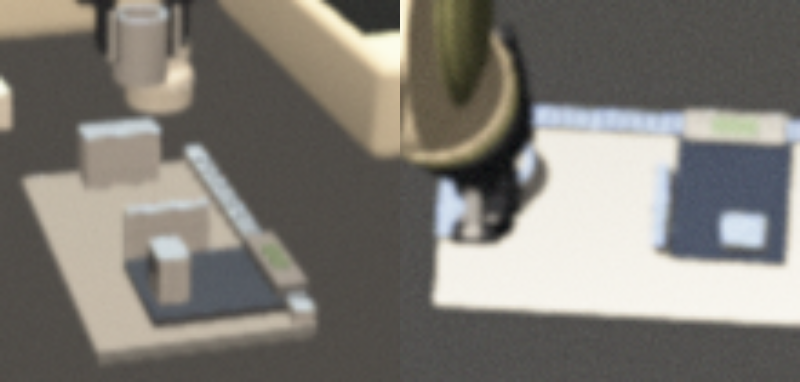

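Emit:
{"op": "play_rows", "data": {"targets": "0.03 0.008 0 0 0;0.03 0.008 0 0.03 0;0.03 0.008 0 0.06 0;0.03 0.008 0 0.08 0;0.03 0.008 0 0.09 0;0.03 0.008 0 0.098 0;0.03 0.008 0 0.1 0;0.03 0.008 0 0.1 0"}}

```text
clock: 7.03
position: [0.5777, 0.2165, 0.0526]
ee_rot: [0.0, 0.717, 0.697, 0.0]
force: [-0.3, -0.1, -2.4]
grip_width: 0.443
finger_force: 61.7
```

Emit:
{"op": "play_rows", "data": {"targets": "0.03 0 0 0.003 0;0.03 0 0 0.005 0;0.03 0 0 0.006 0;0.03 0 0 0.007 0;0.03 0 0 0.0075 0;0.03 0 0 0.0075 0"}}

```text
clock: 7.53
position: [0.5774, 0.2168, 0.0452]
ee_rot: [-0.0, 0.717, 0.697, 0.0]
force: [-0.8, 0.1, 1.0]
grip_width: 0.445
finger_force: 62.4
```

The force now shows the tube resting on the bed. Opening part-way so the fingers stay clear of the beam, then rising.

Emit:
{"op": "play_rows", "data": {"targets": "0.05 0 0 0 0;0.06 0 0 0 0;0.06 0 0 0 0;0.06 0 0 0 0;0.06 0 0 -0.005 0;0.06 0 0 -0.02 0;0.06 0 0 -0.05 0;0.06 0 0 -0.085 0;0.06 0 0 -0.12 0;0.06 0 0 -0.12 0"}}

```text
clock: 8.37
position: [0.5801, 0.2168, 0.1711]
ee_rot: [0.002, 0.718, 0.696, 0.004]
force: [1.4, 0.5, 0.6]
grip_width: 0.7
finger_force: 0.0
```

```bash
python3 - <<'E'
from h import *
q=np.load("g.npy");Rg=R.from_euler("z",q[2]).as_matrix()[:2,:2]
b=.02-q[4]
for y in(b-.03,b-.011,-.02-.011): print(y,q[:2]+Rg@[-.015,y])
E
python3 d.py 0.557 0.015 0.165; python3 - <<'E'
from h import *
S=robot.get_image("side")
cv2.imwrite("pics/r1.png",cv2.resize(S[110:215,225:335,::-1],(628,600)))
q=np.load("g.npy")
for r in robot.landmark_of("tube_center","side"):
    w=toworld("side",r["point"]); print(round(r["p"],2),w, R.from_euler("z",-q[2]).apply(w-[q[0],q[1],0]))
E
```

```text
-0.1341833612620973 [0.55608888 0.01917702]
-0.11518336126209729 [0.55653191 0.03817185]
-0.031 [0.55849483 0.12233233]
pos [0.5801 0.2168 0.1711] shift [-0.2025 -0.0171  0.0053] yaw_toolY -0.02984758147208223 j [-0.78  0.61  0.51  1.95 -0.46  0.69 -0.02]
0.94 [ 0.55595769 -0.34120891  0.02285733] [-0.00672798 -0.49447436  0.02285733]
0.63 [ 0.37841755 -0.30003218  0.02650641] [-0.18517997 -0.45744857  0.02650641]
0.56 [0.5796637  0.22371786 0.03606735] [0.0037991  0.07085156 0.03606735]
```

View pics/r1.png

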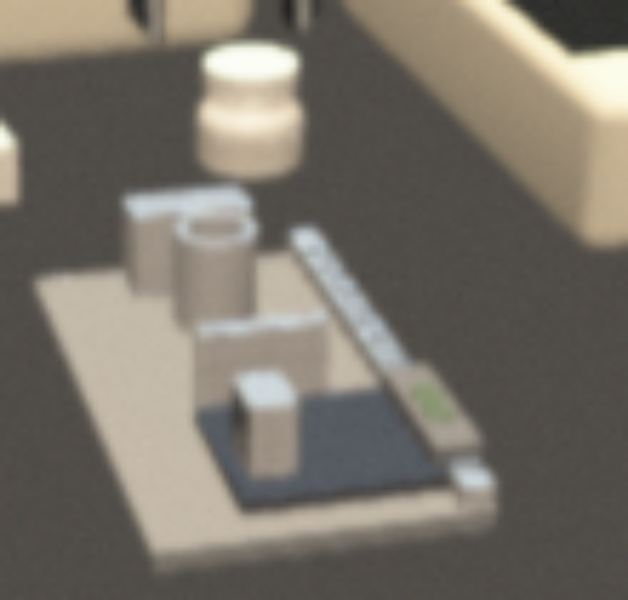

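The tube is standing released on the bed, about 4 mm off the middle and 30 mm from the fixed jaw. Now I'll go behind the thumb tab with the fingers shut.

Emit:
{"op": "play_rows", "data": {"targets": "0.02 -0.04 -0.004 0 0;0 -0.08 -0.008 0 0;0 -0.12 -0.012 0 0;0 -0.16 -0.016 0 0;0 -0.2 -0.018 0 0;0 -0.207 -0.018 0 0;0 -0.207 -0.018 0 0;0 -0.207 -0.018 0 0"}}

```text
clock: 9.13
position: [0.5529, 0.0101, 0.1641]
ee_rot: [-0.001, 0.718, 0.696, -0.0]
force: [-0.0, -0.2, 0.3]
grip_width: -0.002
finger_force: 0.0
```

```bash
python3 d.py 0.556 0.012 0.05
```

```text
pos [0.5529 0.0101 0.1641] shift [0.0019 0.0032 0.1141] yaw_toolY -0.030383565918818963 j [-0.44  0.55  0.46  2.09 -0.43  0.59  0.3 ]
```

Emit:
{"op": "play_rows", "data": {"targets": "0 0 0.003 0.04 0;0 0 0.003 0.075 0;0 0 0.003 0.1 0;0 0 0.003 0.113 0;0 0 0.003 0.113 0;0 0 0.003 0.113 0"}}

```text
clock: 9.63
position: [0.5558, 0.0116, 0.0509]
ee_rot: [-0.001, 0.717, 0.697, -0.001]
force: [-0.1, 0.1, 0.2]
grip_width: -0.003
finger_force: 0.0
```

```bash
python3 d.py 0.5565 0.035 0.05; python3 - <<'E'
from h import *
S=robot.get_image("side");T=robot.get_image("top")
cv2.imwrite("pics/q1.png",np.hstack([cv2.resize(S[125:230,225:335,::-1],(400,382)),cv2.resize(T[95:200,145:255,::-1],(400,382))]))
E
```

```text
pos [0.5558 0.0116 0.0509] shift [0.0234 0.     0.0009] yaw_toolY -0.027133753101509776 j [-0.31  0.72  0.29  2.14 -0.56  0.36  0.41]
```

View pics/q1.png

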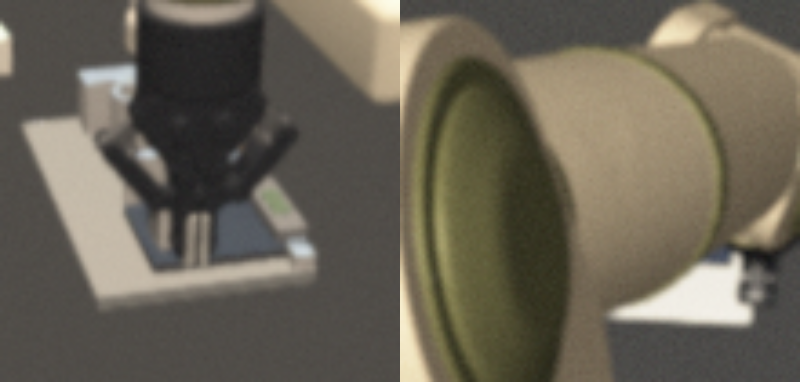

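The shut fingers are down behind the tab, slightly to its +x side. Pushing the tab forward, slowly before contact with the tube.

Emit:
{"op": "play_rows", "data": {"targets": "0 0.01 -0.004 0 0;0 0.02 -0.004 0 0;0 0.026 -0.004 0 0;0 0.034 -0.004 0 0;0 0.042 -0.004 0 0;0 0.05 -0.004 0 0;0 0.058 -0.004 0 0;0 0.066 -0.004 0 0;0 0.074 -0.004 0 0;0 0.08 -0.004 0 0"}}

```text
clock: 10.57
position: [0.5546, 0.0914, 0.0517]
ee_rot: [-0.0, 0.717, 0.697, 0.0]
force: [0.1, -3.4, 2.2]
grip_width: 0.003
finger_force: 1.4
```

```bash
cat > m.py <<'E'
from h import *
import sys
S=robot.get_image("side")
cv2.imwrite(f"pics/{sys.argv[1]}.png",cv2.resize(S[110:230,215:345,::-1],(650,600)))
q=np.load("g.npy")
for l in("moving_jaw","tube_center"):
  for n in("side","top"):
    if n=="top": robot.get_image(n)
    else: robot.get_image(n)
    for r in robot.landmark_of(l,n):
      w=toworld(n,r["point"])
      if w[1]>0: print(l,n,round(r["p"],2),R.from_euler("z",-q[2]).apply(w-[q[0],q[1],0]).round(4))
E
python3 m.py s1; python3 d.py 0.5565 0.122 0.05
```

```text
tube_center side 0.47 [0.0008 0.0705 0.0365]
pos [0.5546 0.09   0.0518] shift [0.0321 0.0009 0.0018] yaw_toolY -0.029471210424281982 j [-0.47  0.73  0.31  2.13 -0.6   0.37  0.3 ]
```

Emit:
{"op": "play_rows", "data": {"targets": "0 0.003 0 0 0;0 0.006 0 0 0;0 0.009 0 0 0;0 0.012 0 0 0;0 0.015 0 0 0;0 0.018 0 0 0;0 0.02 0 0 0;0 0.022 0 0 0;0 0.024 0 0 0;0 0.024 0 0 0"}}

```text
clock: 11.85
position: [0.5553, 0.1147, 0.0518]
ee_rot: [-0.0, 0.717, 0.697, 0.0]
force: [-1.1, -1.2, 1.2]
grip_width: -0.0
finger_force: 1.1
```

```bash
python3 m.py s2; python3 d.py 0.5565 0.122 0.05
```

```text
moving_jaw side 0.63 [-0.0024  0.0506  0.0289]
pos [0.5553 0.1146 0.0518] shift [0.0074 0.001  0.0018] yaw_toolY -0.028653819821558135 j [-0.52  0.73  0.32  2.12 -0.6   0.39  0.27]
```

View pics/s2.png

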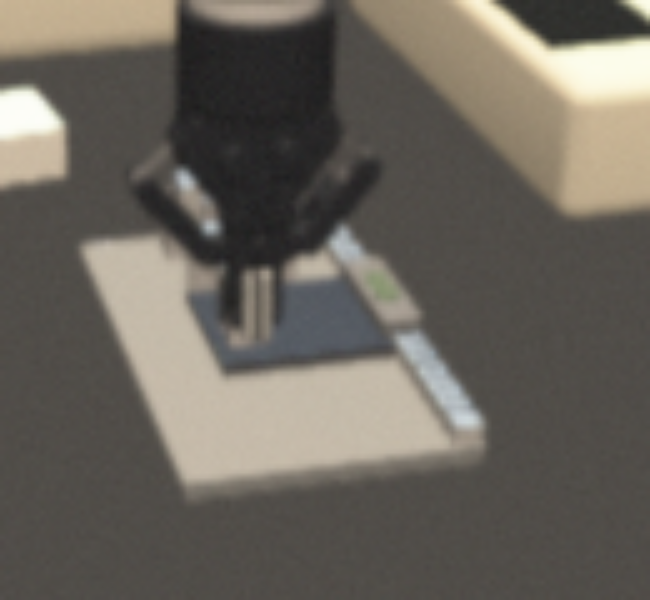

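The carriage is following (foot front edge at about (190,290), tab behind the fingers at about (240,340)). Continuing in small steps and watching the force.

Emit:
{"op": "play_rows", "data": {"targets": "0 0.001 0 0 0;0 0.002 0 0 0;0 0.003 0 0 0;0 0.004 0 0 0;0 0.005 0 0 0;0 0.005 0 0 0"}}

```text
clock: 12.8
position: [0.5554, 0.1194, 0.0518]
ee_rot: [-0.0, 0.717, 0.697, -0.0]
force: [-0.7, -3.0, 0.5]
grip_width: 0.001
finger_force: 1.8
```

Emit:
{"op": "play_rows", "data": {"targets": "0 0.001 0 0 0;0 0.002 0 0 0;0 0.002 0 0 0"}}

```text
clock: 13.05
position: [0.5555, 0.1215, 0.0518]
ee_rot: [-0.0, 0.717, 0.697, 0.0]
force: [-0.6, -2.8, -0.8]
grip_width: -0.003
finger_force: 1.6
```

Emit:
{"op": "play_rows", "data": {"targets": "0 0.001 0 0 0;0 0.002 0 0 0;0 0.002 0 0 0"}}

```text
clock: 13.3
position: [0.5555, 0.1229, 0.0518]
ee_rot: [0.0, 0.717, 0.697, -0.0]
force: [-0.8, -6.0, 0.1]
grip_width: -0.001
finger_force: 2.8
```

Emit:
{"op": "play_rows", "data": {"targets": "0 0.0005 0 0 0;0 0.001 0 0 0;0 0.001 0 0 0;0 0.001 0 0 0"}}

```text
clock: 13.63
position: [0.5554, 0.123, 0.0518]
ee_rot: [0.0, 0.718, 0.696, -0.001]
force: [-0.2, -8.3, 0.1]
grip_width: -0.0
finger_force: 4.1
```

The motion has stalled and the force is up to 8 N, so the jaws are closed on the tube. Backing off and rising clear.

Emit:
{"op": "play_rows", "data": {"targets": "0 -0.005 0 0 0;0 -0.015 0 0 0;0 -0.025 0 0 0;0 -0.025 0 -0.03 0;0 -0.025 0 -0.07 0;0 -0.05 0 -0.11 0;0 -0.09 0 -0.15 0;0 -0.13 0 -0.15 0;0 -0.17 0 -0.15 0;0 -0.17 0 -0.15 0"}}

```text
clock: 14.47
position: [0.5504, -0.0525, 0.204]
ee_rot: [0.002, 0.719, 0.695, 0.001]
force: [0.3, -0.3, 0.0]
grip_width: -0.004
finger_force: 0.0
```

```bash
python3 m.py s3
```

```text
moving_jaw side 0.67 [0.0011 0.0586 0.0299]
moving_jaw top 0.72 [0.0035 0.0597 0.034 ]
tube_center side 0.4 [0.0045 0.083  0.0354]
tube_center top 0.45 [0.0023 0.0801 0.0405]
```

The measurements agree: the jaw gap is about 41 mm, and the tube is at y≈0.081, x≈0.003, z≈0.037 in the caliper frame. Handing in.

```bash
python3 -c "
from station import robot
print(robot.finish_job())"
```

```text
the job is handed in; nothing more can be done
None
```

I handed the job in at about 15 s: the tube is standing on the caliper bed with the jaws closed on it at a gap of about 41 mm, but the hand-in returned no verdict. I checked the final placement by camera measurement only and did not measure the blade's tilt.

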